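# Right the fallen canister, then find how a mill cap unscrews and hold it off

### The arm

A 6-joint arm with a two-finger parallel gripper is mounted at the origin on the work surface. World frame = base frame: x ahead of the robot, y to its left, z up, the work surface at z = 0. Lengths are in m, angles in degrees, forces in N, time in s.
With the tool pointing down it reaches from about 0.4 to 0.825 m from the base axis. Payload 7 kg.
Tool frame: the origin (TCP) lies between the finger pads; the fingertips stand 19 mm ahead of it and the grasp point (between the pads) is the TCP; x points along the fingers, y is the direction in which the jaws open and shut, and the axes are right-handed (so a half turn about x gives the same grasp; the last joint's range is limited). The gripper opens to 88 mm and grips with 3 to 60 N. Pads are 19 mm wide; open, the fingers measure 130 mm over their backs; the gripper's body (78 mm by 193 mm) begins 47 mm behind the grasp point.
Start: joints at [82.798, 20.546, 0.682, 0, -70.136, -16.507], TCP at [0.271, 0.618, 0.246] pointing down, gripper open.
Joint ranges: [-176.03, 176.03], [-82.01, 121.73], [-58.28, 71.71], [-173.87, 95.51], [-174.79, -0.11], [-173.66, 173.66]. Speed limits (degrees/s): [136.94, 136.94, 172.46, 180, 180, 180].

### API

Orientations are given as [roll, pitch, yaw] about the fixed x, y, z axes, in that order (R = Rz(yaw) Ry(pitch) Rx(roll)).
In Python, from plant import r gives the robot as it stands.
- The arm moves only by the tool send_rows, never from a script. Its argument "plan" is a list of rows, each a list of 2 entries, a list of its own where there are three numbers: the shift along the tool's x, y, z scaled (see below), then the turn, a rotation vector about the tool's x, y, z scaled (see below). A call has exactly 5 rows; each row is the pose to reach, as a shift and turn from the pose measured when the call began, along the tool's axes at that moment; what a row does not reach only later rows make up. The controller multiplies each number of a shift by 0.15 m and each number of a turn by pi/4 rad. A row lasts 1/10 s, in which the tool goes at most 50 mm and 8.59 degrees, less where a joint would pass 70% of its speed; a pose out of reach is approached as far as the arm can. A call with a number of a shift or a turn outside -1 to 1 is refused whole. A call with a gripper value outside its range is refused whole. "jaw" is the opening, from -1 (shut) to 1 (fully open), so that 0 is half open, set as the call begins (left out, the last holds). The fingers move at their own pace and stop on an object; "force" is the grip in N (left out, the last holds). Time passes only in rows, so rows that repeat a pose let the fingers close, or fill a call up. It gives the time, the measured TCP pose, the force and the opening at its end, in the units of the state.
- r.get_state(): the state, without advancing time (a new reading comes with each control period).
- r.capture(name): name is "scene" or "top" or "wrist"; returns a dict with "color" (480x640x3 uint8, red, green, blue), "range_z" (480x640 float32, m along the optical axis (not along the pixel's ray), 0 where there is no reading), "mtx" (3x3 intrinsics, pixels), "k1" (the pictures are not rectified: a ray, as slopes to the right and down, at radius r is drawn at 1 + k1 r^2 times it, then the intrinsics apply), "pose" (4x4, takes a point from camera to world coordinates). Camera axes: x right, y down, z forward; pixel columns grow to the right and rows downward; lengths in m; the calibration is good to about 2 mm. A picture is of the moment at which its call begins.
- r.close_job(): hands the job in, once; it reports no verdict.
Trained networks look in a picture, given as the dict that the camera call returned (one of the last four; its "shot" number tells which), for a name from the list of things; names that differ only in an ending like _2 or _b are one class to them, and where a whole thing is asked for, a point or a joint stands for the part that bears it (a point fixed in the world has none). Each returns a list of dicts, best first, with "score" (0 to 1); they miss things now and then, are a little off and sometimes report something else, mostly with a low value. They report only what shows in the picture. A call takes as long as a camera call. They do not tell look-alikes from the thing itself.
- r.find_in(picture, target): "uv" ([column, row] in pixels, amid what is visible of it).
- r.trace(picture, target): "mask" (480x640 bool, what is visible of it) and "uv" ([column, row] in pixels, amid what is visible of it).
The state is a dict: "time_s": time; "joints": joint angles; "qd": joint speeds; "joint_torque": joint torques, N m; "tcp_pos": TCP position; "eef_rot": TCP orientation; "contact_force": force on the tool from outside, world axes, zero at the start; "moment": the same for the moment, N m; "gripper_width": finger opening in m.
Only numpy, scipy, OpenCV 4.12 (cv2) and the standard library are available. Lean on these libraries where they do the work, as an engineer would, in place of code of your own. Each camera call takes 0.05 s, during which the arm holds its last target. There are 200 camera calls.

### The job

Get the coffee mill with the round base ready to be filled: first stand the fallen white canister upright on the bare counter, without dropping it, and let go of it; then unscrew the cap of the round-based mill. Nobody remembers whether its thread is right- or left-handed, so try it one way and, if it will not turn, the other; once it is free, lift it off and finish while still holding it in the gripper, level, over the mouth of its jar and at least 5 cm clear of it. Leave the square-based mill with its cap and all the other things on the counter as they are.

Things in the scene. Friction and masses are not known exactly. Their poses are not given: they have to be found in the camera images.
- canister: White ceramic canister, square, 56 x 56 mm, 112 mm tall with its wooden lid (53 mm square, does not come off), plus a knob 18 mm across, 10 mm high on the lid; 0.25 to 0.42 kg, mass centre 56 mm from the base. Origin at the centre of its underside; its z axis runs from base to lid. At the start it lies on one side, z level, lid pointing to the right (-y), up to 40 degrees turned towards the robot.
- canister_lid (a point): Centre of the top of the canister's lid, 112 mm from its base (the knob stands 10 mm further out).
- round_mill: The mill to be opened: round motor base 106 mm across, 66 mm high, fixed, on a fixed 4 mm rubber mat; clear glass jar 68 mm across up to 110 mm, then sloping in to a neck 39 mm across, its mouth 150 mm above the origin. Origin at the centre of the underside, z up. It cannot turn or tip.
- round_mill_mouth (a point): Centre of the mouth of the round-based mill's jar: the rim on which the inside of the cap sits when closed.
- round_cap: Black ribbed screw cap of the round-based mill, 60 mm across, 30 mm tall, inside 52 mm across and 20 mm deep, 40 g. Origin at the centre of its lower edge, z up. Closed, the lower edge is 20 mm below the jar's mouth, the top 10 mm above it, and its x axis is parallel to its mill's. It closes by three lugs inside that catch under three short thread ledges on the glass neck.
- round_cap_top (a point): Centre of the cap's flat top, 30 mm above its origin. How it turns: in the tightening direction it stops hard within 5 degrees (0.5 N m and up). The loosening way it turns easily (under 0.2 N m), not rising by itself; at 60 to 90 degrees (aim for 75; hard stop at 95) it lifts straight off, before that not. The thread may be right-hand (loosens counter-clockwise from above) or left-hand, unseen.
- square_mill: The other mill, on the same mat, 170 mm from the first (centre to centre): the same jar, neck and heights, but a square motor base 100 x 100 mm. Fixed. Origin at the centre of its underside.
- square_cap: Cap of the square-based mill, same as the other cap. Leave alone.
- ramekin: Pale green ceramic ramekin, 82 mm across, 46 mm high, standing. Origin at the centre of its underside. Leave alone.
- loaf_pan: Aluminium mini loaf pan, 99 x 170 mm over its rim, long side along its y axis, 50 mm high. Origin at the centre of its underside. Leave alone.
- scoop: Black plastic scoop, bowl 60 x 46 x 30 mm, with a flat handle reaching 122 mm from the bowl's centre along -x. Origin under the bowl's centre. Leave alone.
- shaker: Small glass shaker with a steel top, 44 mm across, 80 mm high, standing. Origin at the centre of its underside. Leave alone.
- brush: Wooden-handled brush 170 mm long lying along its x axis. Leave alone.
Mind the look-alikes: they are no part of the job. What is shaped like the round_mill but blue is not meant.

How it is judged (in metres and radians):
On the way, in this order (a step that is already met when the one before it is completed fails the run):
1. the canister stands upright on the counter, let go and still (angle between canister's own z axis and vertical below 0.09 rad and height (world z) of canister between -0.006 and 0.003 m and contact force between the fingers and canister below 0.1 N and linear speed of canister below 0.02 m/s), for 0.3 s.
2. the round-based mill's cap has been turned at least 50 degrees in its loosening direction while still on the neck (angle between the x axis of round_cap and the x axis of round_mill, either way round above 0.87 rad and z of round_cap in the frame of round_mill below 0.142 m and horizontal distance between round_cap and round_mill_mouth below 0.006 m), for 0.05 s.
At the end, for the whole second after the job is handed in: The round mill's cap is held still in the fingers, clear of the mill, its lower edge 45 mm or more above the jar's mouth, within 60 mm sideways of it, tilted under 0.2 rad; the canister stands on the counter, tilted under 0.09 rad, at rest, not touched by the fingers (all of step 1 and contact force between the fingers and round_cap above 1 N and contact force between round_cap and round_mill below 0.1 N and z of round_cap in the frame of round_mill_mouth above 0.045 m and horizontal distance between round_cap and round_mill_mouth below 0.06 m and angle between round_cap's own z axis and vertical below 0.2 rad and linear speed of round_cap below 0.03 m/s); the arm keeps its last pose, push and grip.
It fails at once if the canister is dropped or thrown (faster than 1 m/s) (linear speed of canister above 1 m/s).
It fails at once if the square-based mill's cap is disturbed (moved more than 10 mm or turned more than 0.3 rad) (distance of square_cap from where it was at the start of the episode above 0.01 m or angle between the x axis of square_cap and the x axis of square_mill, either way round above 0.3 rad).
It fails at once if a bystander is shifted by more than 30 mm or tipped over (distance of any of ramekin, loaf_pan, scoop, shaker, brush from where it was at the start of the episode above 0.03 m or angle between any of ramekin, loaf_pan, scoop, shaker's own z axis and vertical above 0.4 rad).
It also fails if it takes over 45 s, if anything falls off the work surface, if the arm or the gripper's body presses on something with over 40 N, if the wrist force passes 120 N, or if a joint passes its speed limit or range.

## Working session

There is one attempt and no reset: what is moved stays moved. The work goes in short steps, Python scripts to look and compute and a tool call to move; the robot and the scene stay as the last step left them, time stands still between calls to the robot, and variables do not carry over. Pictures are saved under pics/ and viewed, about 8 in all and at most 12, crops included, and the job is handed in when it is done.

Besides the shell and the picture viewer there is one more tool, called after "Call:" as name(argument=value, ...) on one line, values as JSON. send_rows: Moves the arm, as the interface text tells. Its arguments: {"type":"object","properties":{"plan":{"type":"array"},"jaw":{"type":"number"},"force":{"type":"number"}},"required":["plan"]}

```bash
mkdir -p pics; ls
cat > h.py <<'E'
import numpy as np, cv2
from plant import r
from scipy.spatial.transform import Rotation as R
def ray(p,uv):
    K=np.array(p["mtx"]);d=np.array([p["k1"],0,0,0,0],float)
    u=cv2.undistortPoints(np.array(uv,float).reshape(-1,1,2),K,d).reshape(-1,2)
    return np.c_[u,np.ones(len(u))]
def pts(p,uv):
    uv=np.array(uv).reshape(-1,2).astype(int); z=p["range_z"][uv[:,1],uv[:,0]]
    P=ray(p,uv)*z[:,None]; T=np.array(p["pose"]); P=P@T[:3,:3].T+T[:3,3]
    return P[z>0]
def maskpts(p,m):
    v,u=np.nonzero(m); return pts(p,np.c_[u,v])
def save(p,n,crop=None,s=1):
    im=p["color"][:,:,::-1]
    if crop: a,b,c,d=crop; im=im[b:d,a:c]
    cv2.imwrite("pics/"+n,cv2.resize(im,None,fx=s,fy=s))
E
python3 - <<'E'
from h import *
print(r.get_state())
ps={n:r.capture(n) for n in("scene","top")}
for n,p in ps.items():
    save(p,n+".png"); print(n,np.round(p["pose"],3).tolist(),p["k1"])
    for t in["canister","canister_lid","round_mill","round_cap","square_mill","square_cap","ramekin","loaf_pan","scoop","shaker","brush"]:
        for d in r.trace(p,t)[:3]:
            P=maskpts(p,d["mask"]); print(t,round(d["score"],2),np.round(d["uv"]),d["mask"].sum(),np.round(np.median(P,0),3) if len(P) else"",np.round(np.percentile(P,[2,98],axis=0),3).tolist() if len(P) else"")
E
```

```text
pics
{'time_s': 0.0, 'joints': array([ 8.27978045e+01,  2.05911544e+01,  6.34213968e-01, -1.90360626e-02,
       -7.01354738e+01, -1.65060994e+01]), 'qd': array([-0.04365176,  0.04930115, -0.05109793,  0.06443576, -0.10672565,
       -0.08252924]), 'joint_torque': array([-1.33876292e-03, -5.82723141e+01,  2.93048537e+01,  6.99690789e+00,
        6.72890237e-03, -1.82873127e-04]), 'tcp_pos': array([0.27125805, 0.61760569, 0.24463258]), 'eef_rot': array([  95.54838372,   89.90586848, -108.1663941 ]), 'contact_force': array([-0.62456872,  1.23343335, -0.09803564]), 'moment': array([ 0.00200776, -0.02958756, -0.02319862]), 'gripper_width': 0.08774124190452834}
scene [[-0.827, 0.404, -0.39, 1.046], [0.561, 0.607, -0.562, 0.763], [0.01, -0.684, -0.729, 1.01], [0.0, 0.0, 0.0, 1.0]] 0.029799014740189218
canister_lid 0.97 [283. 209.] 715 [ 0.559 -0.158  0.054] [[0.526, -0.231, 0.007], [0.581, -0.12, 0.061]]
canister_lid 0.47 [342. 281.] 1457 [0.594 0.195 0.07 ] [[0.524, 0.135, 0.012], [0.619, 0.219, 0.125]]
round_mill 0.91 [388. 322.] 1450 [0.564 0.359 0.068] [[0.507, 0.298, 0.008], [0.587, 0
[... 2403 characters left out ...]
[0.615, 0.216, 0.15]]
ramekin 0.83 [304. 308.] 649 [0.356 0.122 0.009] [[0.32, 0.082, -0.001], [0.392, 0.158, 0.051]]
ramekin 0.6 [287. 228.] 380 [0.567 0.166 0.164] [[0.541, 0.141, 0.143], [0.596, 0.192, 0.171]]
loaf_pan 0.95 [381. 183.] 1910 [ 0.74  -0.11   0.009] [[0.681, -0.188, -0.003], [0.784, -0.028, 0.056]]
scoop 0.56 [486. 223.] 518 [ 0.626 -0.446  0.018] [[0.584, -0.524, -0.004], [0.679, -0.396, 0.036]]
scoop 0.19 [236. 253.] 684 [0.516 0.31  0.067] [[0.489, 0.285, 0.006], [0.584, 0.373, 0.125]]
shaker 0.62 [251. 303.] 200 [0.368 0.265 0.076] [[0.351, 0.25, -0.0], [0.388, 0.285, 0.087]]
brush 0.56 [359. 302.] 549 [ 0.384 -0.031  0.018] [[0.363, -0.132, 0.01], [0.401, 0.025, 0.027]]
```

View pics/scene.png

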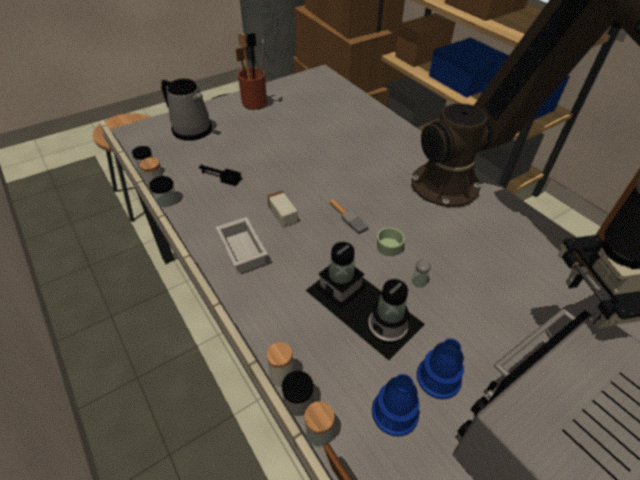

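View pics/top.png

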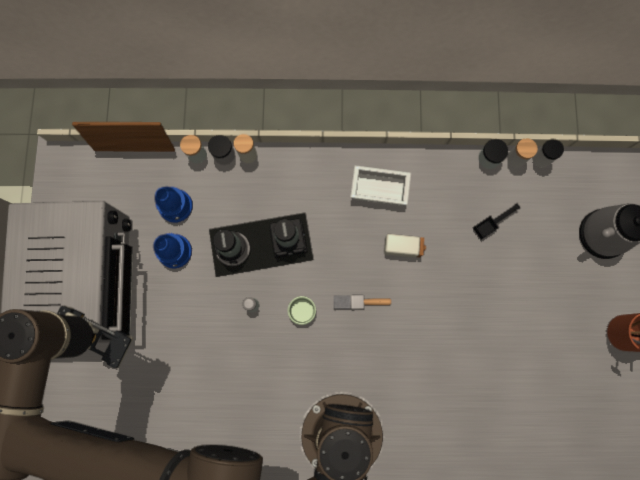

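Candidates for the round mill:
- Scene pixel (390,318), top pixel (232,248): clear jar on a round base, on the mat. This is my choice.
- Scene pixel (342,275), top pixel (287,238): square base, not wanted.
- Scene pixels (397,404) and (441,373): the blue look-alikes, not wanted.

The canister is at scene (283,209), top (404,245), with its wooden lid toward -y. Next I check this in one close crop and measure.

```bash
cat >> h.py <<'E'
def pose():
    s=r.get_state(); return s,np.array(s["tcp_pos"]),R.from_euler("xyz",s["eef_rot"],degrees=True)
def plan(tp,tR=None):
    s,p,q=pose(); d=q.inv().apply(np.array(tp)-p)
    print("t",s["time_s"],"tcp",p.round(4),"shift",(d/.15).round(3),"dist",np.linalg.norm(d).round(3))
    if tR is not None:
        v=(q.inv()*tR).as_rotvec(); print("turn",(v/(np.pi/4)).round(3),"deg",np.degrees(np.linalg.norm(v)).round(1))
def tool(xd,yd):
    xd=np.array(xd,float);xd/=np.linalg.norm(xd);yd=np.array(yd,float);yd-=xd*(yd@xd);yd/=np.linalg.norm(yd)
    return R.from_matrix(np.c_[xd,yd,np.cross(xd,yd)])
E
python3 - <<'E'
from h import *
s,p,q=pose(); print(q.as_matrix().round(3))
ps={n:r.capture(n) for n in("scene","top")}
save(ps["scene"],"crop.png",(310,210,480,440),2.5)
for n,p in ps.items():
    v,u=np.mgrid[0:480,0:640]; P=pts(p,np.c_[u.ravel(),v.ravel()])
    box=lambda a,b:P[np.all((P>a)&(P<b),axis=1)]
    C=box([.46,-.3,.045],[.64,-.08,.1]); print(n,"can",len(C),cv2.minAreaRect(C[:,:2].astype(np.float32)),np.median(C[:,2]))
    for nm,c in(("round",(.538,.335)),("sq",(.568,.168))):
        t=box([c[0]-.06,c[1]-.06,.158],[c[0]+.06,c[1]+.06,.2])
        print(nm,len(t),cv2.minEnclosingCircle(t[:,:2].astype(np.float32)),t.mean(0).round(4),np.percentile(t[:,2],[10,50,90]).round(3))
    for ch,c in((P,0),):
        t=box([.45,.05,-.02],[.68,.42,.02])
E
```

```text
[[ 0.    -0.402 -0.916]
 [ 0.    -0.916  0.402]
 [-1.    -0.     0.   ]]
scene can 470 ((0.5504134893417358, -0.17741364240646362), (0.11380444467067719, 0.056262072175741196), 85.34102630615234) 0.05656625137046001
round 437 ((0.537553071975708, 0.33462631702423096), 0.032041922211647034) [0.5395 0.3364 0.1651] [0.163 0.165 0.167]
sq 361 ((0.5699455142021179, 0.16803430020809174), 0.03199887275695801) [0.5706 0.1703 0.1647] [0.162 0.165 0.167]
top can 696 ((0.5503636598587036, -0.17742803692817688), (0.1101837009191513, 0.05690266937017441), 84.77577209472656) 0.05561714131279327
round 354 ((0.5379264950752258, 0.33401569724082947), 0.030337972566485405) [0.5376 0.334  0.1645] [0.16  0.164 0.169]
sq 353 ((0.5692806243896484, 0.16699263453483582), 0.030337169766426086) [0.5692 0.1676 0.1644] [0.16  0.164 0.169]
```

View pics/crop.png

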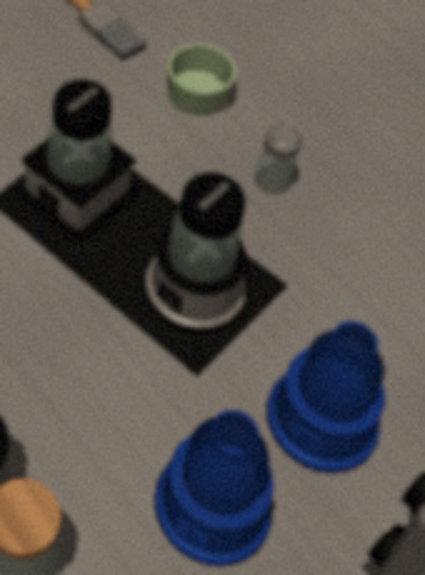

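The crop confirms it: the front mill, jar at about crop (205,255), sits on a round base on the mat. The rear one at (78,160) has a square base, and the blue ones are look-alikes. I start crossing toward the canister now, high above the mills.

Call:
send_rows(plan=[[[0, 0.25, -0.23], [0, 0, 0]], [[0, 0.5, -0.46], [0, 0, 0]], [[0, 0.75, -0.7], [0, 0, 0]], [[0, 1, -0.93], [0, 0, 0]], [[0, 1, -0.93], [0, 0, 0]]], jaw=1, force=30)

```text
time_s: 1.8
tcp_pos: [0.3396, 0.4201, 0.2463]
eef_rot: [-38.0, 90.0, 118.2]
contact_force: [-0.9, 0.9, 0.1]
gripper_width: 0.0878
```

Call:
send_rows(plan=[[[0, 0.25, -0.23], [0, 0, 0]], [[0, 0.5, -0.46], [0, 0, 0]], [[0, 0.75, -0.7], [0, 0, 0]], [[0, 1, -0.93], [0, 0, 0]], [[0, 1, -0.93], [0, 0, 0]]])

```text
time_s: 2.3
tcp_pos: [0.407, 0.223, 0.2466]
eef_rot: [-70.5, 90.0, 85.5]
contact_force: [0.6, 0.4, 0.0]
gripper_width: 0.0878
```

Call:
send_rows(plan=[[[0, 0.25, -0.23], [0, 0, 0]], [[0, 0.5, -0.46], [0, 0, 0]], [[0, 0.75, -0.7], [0, 0, 0]], [[0, 1, -0.93], [0, 0, 0]], [[0, 1, -0.93], [0, 0, 0]]])

```text
time_s: 2.8
tcp_pos: [0.4743, 0.0259, 0.2466]
eef_rot: [-158.7, 90.0, -2.9]
contact_force: [-0.3, 0.9, 0.6]
gripper_width: 0.0879
```

```bash
cat >> h.py <<'E'
aa=np.radians(85.0); a=-np.array([np.cos(aa),np.sin(aa),0]); b=np.array([np.sin(aa),-np.cos(aa),0]); Z=np.array([0,0,1.])
t=np.radians(20); X0=-Z*np.cos(t)-a*np.sin(t); T0=tool(X0,-b)
G=np.array([.5504,-.1774,.032])+a*.006
X1=a*np.cos(t)-Z*np.sin(t); T1=tool(X1,-b)
E
python3 - <<'E'
from h import *
print(r.get_state()["joints"].round(1))
plan(G-.13*X0,T0)
plan(G-.13*X0+[0,0,.05],T0)
E
```

```text
[ 26.9   1.3 -23.5   0.  -65.2  38.8]
t 2.8 tcp [0.4743 0.0259 0.2466] shift [ 0.616  1.345 -1.13 ] dist 0.279
turn [ 1.556 -0.386 -0.274] deg 73.2
t 2.8 tcp [0.4743 0.0259 0.2466] shift [ 0.283  1.345 -1.13 ] dist 0.267
turn [ 1.556 -0.386 -0.274] deg 73.2
```

Call:
send_rows(plan=[[[0, 0.25, -0.2], [0.16, 0, 0]], [[0, 0.5, -0.4], [0.32, 0, 0]], [[0, 0.7, -0.6], [0.48, 0, 0]], [[0, 0.9, -0.75], [0.64, 0, 0]], [[0, 0.9, -0.75], [0.8, 0, 0]]])

```text
time_s: 3.3
tcp_pos: [0.5225, -0.1461, 0.246]
eef_rot: [104.5, 89.9, -136.2]
contact_force: [0.1, 0.4, -1.0]
gripper_width: 0.0875
```

Run:
```python
from h import *
plan(G-.13*X0,T0)
```

```text
t 3.3 tcp [ 0.5225 -0.1461  0.246 ] shift [ 0.612  0.129 -0.551] dist 0.125
turn [ 0.754 -0.432 -0.134] deg 39.5
```

Call:
send_rows(plan=[[[0, 0.05, -0.2], [0.19, -0.11, -0.03]], [[0.15, 0.1, -0.4], [0.38, -0.22, -0.07]], [[0.3, 0.13, -0.55], [0.57, -0.33, -0.1]], [[0.45, 0.13, -0.55], [0.75, -0.43, -0.13]], [[0.45, 0.13, -0.55], [0.75, -0.43, -0.13]]])

```text
time_s: 3.8
tcp_pos: [0.5451, -0.2275, 0.1742]
eef_rot: [1.5, 69.8, 86.2]
contact_force: [-0.8, 1.5, -0.8]
gripper_width: 0.0879
```

Run:
```python
from h import *
plan(G,T0); print(pose()[0]["joints"].round(1))
p=r.capture("wrist"); save(p,"w1.png")
v,u=np.mgrid[0:480,0:640]; P=pts(p,np.c_[u.ravel(),v.ravel()])
C=P[np.all((P>[.46,-.3,.045])&(P<[.64,-.08,.075]),axis=1)]; print("can",len(C),cv2.minAreaRect(C[:,:2].astype(np.float32)) if len(C)>5 else "",np.median(C[:,2]))
```

```text
t 3.8 tcp [ 0.5451 -0.2275  0.1742] shift [ 0.992 -0.014 -0.049] dist 0.149
turn [-0.008  0.004 -0.01 ] deg 0.6
[-16.9  21.3  -2.4 -20.6 -72.2  19. ]
can 11453 ((0.5506687760353088, -0.18099649250507355), (0.11173368245363235, 0.05631289631128311), 84.98936462402344) 0.05455792102695384
```

View pics/w1.png

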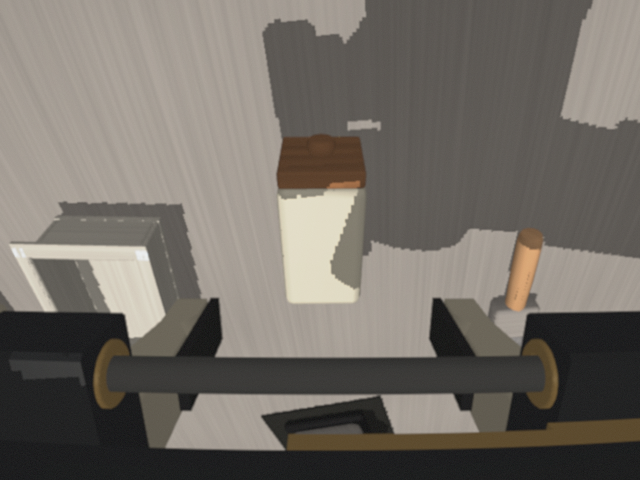

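The wrist view shows the canister centred between the fingers, lid at (320,165), base at (322,300). I descend and grip.

Call:
send_rows(plan=[[[0.2, -0.01, -0.06], [0, 0, 0]], [[0.4, -0.01, -0.06], [0, 0, 0]], [[0.6, -0.01, -0.06], [0, 0, 0]], [[0.8, -0.01, -0.06], [0, 0, 0]], [[0.98, -0.01, -0.06], [0, 0, 0]]])

```text
time_s: 4.35
tcp_pos: [0.5502, -0.1849, 0.0337]
eef_rot: [1.3, 69.9, 86.0]
contact_force: [0.1, 0.1, -0.3]
gripper_width: 0.0874
```

Call:
send_rows(plan=[[[0, 0, 0], [0, 0, 0]], [[0, 0, 0], [0, 0, 0]], [[0, 0, 0], [0, 0, 0]], [[0, 0, 0], [0, 0, 0]], [[0, 0, 0], [0, 0, 0]]], jaw=-0.1, force=40)

```text
time_s: 4.85
tcp_pos: [0.5508, -0.1854, 0.0351]
eef_rot: [0.9, 69.9, 85.7]
contact_force: [-1.2, 1.2, 5.2]
gripper_width: 0.0555
```

Run:
```python
from h import *
plan(G,T0); print(pose()[0])
```

```text
t 4.85 tcp [ 0.5508 -0.1854  0.0351] shift [0.024 0.007 0.005] dist 0.004
turn [-0.007  0.002 -0.005] deg 0.4
{'time_s': 4.85, 'joints': array([-13.35446724,  28.70143817, -10.61037579, -24.06227304,
       -56.40999716,  22.51761407]), 'qd': array([ 0.05752369,  0.01463634,  0.02224696, -0.1367549 , -0.01300676,
        0.18177074]), 'joint_torque': array([ -0.07834807, -59.05050159,  21.14753187,   4.25841361,
        -0.10992765,  -0.13151974]), 'tcp_pos': array([ 0.550799  , -0.18542087,  0.03512499]), 'eef_rot': array([ 0.94072557, 69.88616979, 85.65276065]), 'contact_force': array([-1.22354061,  1.16658755,  5.24876971]), 'moment': array([-0.24221727,  0.39755929,  0.30404139]), 'gripper_width': 0.05552064280182746}
```

```bash
cat > rel.py <<'E'
from h import *
E
python3 - <<'E' | tee rel.txt
from h import *
s,p,q=pose(); B=np.array([.5505,-.179,.028])-a*.056
print("rotvec in-hand z",q.inv().apply(a).round(4).tolist(),"base",q.inv().apply(B-p).round(4).tolist())
E
python3 - <<'E'
from h import *
plan([.55,-.22,.18]); plan([.53,-.29,.09],T1)
E
```

```text
rotvec in-hand z [-0.3439, -0.004, -0.939] base [0.0281, 0.0011, 0.0561]
t 4.85 tcp [ 0.5508 -0.1854  0.0351] shift [-0.986 -0.01   0.116] dist 0.149
t 4.85 tcp [ 0.5508 -0.1854  0.0351] shift [-0.586  0.077 -0.538] dist 0.12
turn [-2.000e-03  2.002e+00 -1.000e-02] deg 90.1
```

Call:
send_rows(plan=[[[-0.1, 0, 0.01], [0, 0, 0]], [[-0.3, 0, 0.04], [0, 0, 0]], [[-0.5, 0, 0.06], [0, 0, 0]], [[-0.75, 0, 0.09], [0, 0, 0]], [[-0.95, 0, 0.11], [0, 0, 0]]], jaw=-0.3)

```text
time_s: 5.35
tcp_pos: [0.5483, -0.22, 0.1777]
eef_rot: [0.7, 70.0, 85.4]
contact_force: [0.6, 0.4, -2.7]
gripper_width: 0.0559
```

Call:
send_rows(plan=[[[0, 0, -0.08], [0, 0.12, 0]], [[0, 0, -0.15], [0, 0.28, 0]], [[0, 0, -0.22], [0, 0.44, 0]], [[0, 0, -0.3], [0, 0.6, 0]], [[0, 0, -0.3], [0, 0.7, 0]]])

```text
time_s: 5.85
tcp_pos: [0.5438, -0.2623, 0.163]
eef_rot: [179.0, 78.3, -96.2]
contact_force: [-0.0, -0.2, -4.5]
gripper_width: 0.0558
```

Run:
```python
from h import *
s,p,q=pose(); print(s["joints"].round(1),s["contact_force"].round(1)); plan([.53,-.29,.1],T1)
```

```text
[ -0.5  16.2 -24.1  14.9 -51.9 -14.2] [-0.  -0.2 -4.5]
t 5.85 tcp [ 0.5438 -0.2623  0.163 ] shift [ 0.451  0.073 -0.103] dist 0.07
turn [-1.000e-03  1.295e+00 -7.000e-03] deg 58.3
```

Call:
send_rows(plan=[[[0, 0, 0], [0, 0.16, 0]], [[0, 0.02, 0], [0, 0.32, 0]], [[0.05, 0.04, 0], [0, 0.48, 0]], [[0.1, 0.06, 0], [0, 0.65, 0]], [[0.1, 0.07, 0], [0, 0.75, 0]]])

```text
time_s: 6.35
tcp_pos: [0.5325, -0.2641, 0.1482]
eef_rot: [179.8, 44.2, -95.3]
contact_force: [-0.5, -1.4, -4.2]
gripper_width: 0.056
```

Run:
```python
from h import *
s,p,q=pose(); print(s["joints"].round(1),s["contact_force"].round(1)); plan([.53,-.29,.12],T1)
```

```text
[ 10.   20.9 -45.7  56.9 -55.6 -62.2] [-0.5 -1.4 -4.2]
t 6.35 tcp [ 0.5325 -0.2641  0.1482] shift [0.256 0.    0.014] dist 0.038
turn [ 0.001  0.538 -0.005] deg 24.2
```

Call:
send_rows(plan=[[[0.05, -0.05, 0], [0, 0.12, 0]], [[0.1, -0.1, 0], [0, 0.25, 0]], [[0.2, -0.15, 0.01], [0, 0.38, 0]], [[0.25, -0.18, 0.02], [0, 0.5, 0]], [[0.25, -0.18, 0.02], [0, 0.54, 0]]])

```text
time_s: 6.85
tcp_pos: [0.5574, -0.2915, 0.1183]
eef_rot: [179.7, 19.8, -95.2]
contact_force: [-0.2, -0.8, -4.6]
gripper_width: 0.0558
```

Run:
```python
from h import *
s,p,q=pose(); print(s["joints"].round(1),s["contact_force"].round(1)); 
z=q.apply([-0.3439, -0.004, -0.939]); B=p+q.apply([.0281,.0011,.0561]); print("canz",z.round(3),"base",B.round(4)); plan([.56,-.29,p[2]-B[2]+.003],T1)
P=r.capture("scene"); save(P,"s2.png",(160,100,480,400),2)
C=maskpts(P,r.trace(P,"canister")[0]["mask"]); print(np.percentile(C,[1,99],axis=0).round(3).tolist())
```

```text
[  9.8  36.5 -47.7  73.  -71.8 -83.8] [-0.2 -0.8 -4.6]
canz [0.009 0.005 1.   ] base [ 0.5554 -0.2988  0.056 ]
t 6.85 tcp [ 0.5574 -0.2915  0.1183] shift [ 0.109 -0.018  0.336] dist 0.053
turn [ 0.004 -0.005 -0.005] deg 0.4
[[0.423, -0.544, -0.001], [0.584, -0.246, 0.179]]
```

View pics/s2.png

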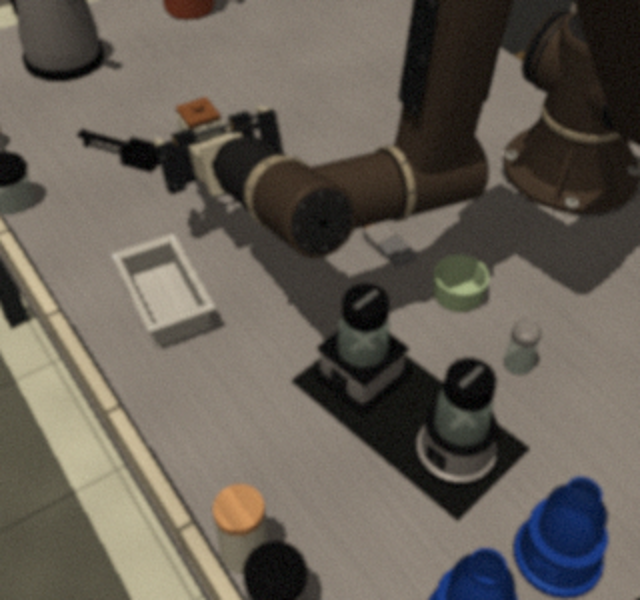

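The canister is upright in the hand (lid at crop (198,108)). The forearm runs low over the counter, so I check its clearance before lowering 53 mm.

Run:
```python
from h import *
for n in("scene","top"):
    p=r.capture(n); v,u=np.mgrid[0:480,0:640]; P=pts(p,np.c_[u.ravel(),v.ravel()])
    for x in np.arange(.2,.7,.05):
        row=[]
        for y in np.arange(-.3,.12,.05):
            c=P[(abs(P[:,0]-x)<.025)&(abs(P[:,1]-y)<.025)&(P[:,2]>.03)]
            row.append("%4d-%4d"%(1000*np.percentile(c[:,2],3),1000*np.percentile(c[:,2],97)) if len(c)>8 else "    .    ")
        print(n,round(x,2),*row)
```

```text
scene 0.2     .         .         .         .         .         .         .         .      353- 412
scene 0.25     .         .         .         .         .         .         .         .         .    
scene 0.3     .         .         .         .         .         .         .         .       30-  48
scene 0.35     .         .         .         .         .         .         .         .       43- 622
scene 0.4     .         .         .         .         .         .      513- 677  471- 684  229- 689
scene 0.45     .         .      126- 186     .         .         .         .      273- 478  212- 469
scene 0.5     .      142- 182  138- 186     .         .         .         .      273- 283  213- 276
scene 0.55  158- 181  136- 174  169- 182  203- 229  225- 246  241- 264  258- 282  277- 296  226- 300
scene 0.6  136- 171  159- 180  111- 203  137- 224  175- 244  192- 263  249- 284  273- 303  225- 306
scene 0.65     .      165- 186  113- 178     .         .         .      208- 257  224- 283  236- 289
top 0.2     .         .         .         .         .         .         .         .      418- 6
[... 189 characters left out ...]
  695- 739
top 0.35     .         .         .         .         .         .      728- 743  734- 743  732- 743
top 0.4     .         .         .         .         .         .      703- 739  701- 737  698- 732
top 0.45     .      145- 182  118- 189     .         .         .         .      267- 284  245- 275
top 0.5  112- 137  126- 183  115- 188     .         .         .      243- 272  268- 285  242- 278
top 0.55  124- 181   72- 177  124- 185  167- 229  191- 245  209- 264  228- 281  275- 297   68- 303
top 0.6  125- 173  109- 182  166- 190  165- 228  211- 248  232- 267  256- 286  277- 305  233- 310
top 0.65     .      127- 188  115- 186     .         .         .      243- 261  261- 287  245- 292
```

Call:
send_rows(plan=[[[0.08, 0.05, -0.03], [0, 0, 0]], [[0.16, 0.1, -0.06], [0, 0, 0]], [[0.24, 0.14, -0.08], [0, 0, 0]], [[0.24, 0.14, -0.08], [0, 0, 0]], [[0.24, 0.14, -0.08], [0, 0, 0]]])

```text
time_s: 7.55
tcp_pos: [0.5332, -0.3272, 0.1211]
eef_rot: [-179.9, 20.1, -95.2]
contact_force: [-0.9, 0.2, -3.8]
gripper_width: 0.0561
```

Run:
```python
from h import *
s,p,q=pose(); print(s["joints"].round(1),s["contact_force"].round(1)); 
z=q.apply([-0.3439, -0.004, -0.939]); B=p+q.apply([.0281,.0011,.0561]); print("canz",z.round(3),"base",B.round(4)); plan([p[0],p[1],p[2]-B[2]+.001],T1)
for n in("scene","top"):
    p=r.capture(n); v,u=np.mgrid[0:480,0:640]; P=pts(p,np.c_[u.ravel(),v.ravel()])
    for x in np.arange(.4,.7,.05):
        row=[]
        for y in np.arange(-.02,.18,.02):
            c=P[(abs(P[:,0]-x)<.025)&(abs(P[:,1]-y)<.01)&(P[:,2]>.175)]
            row.append("%4d-%4d"%(1000*np.percentile(c[:,2],3),1000*np.percentile(c[:,2],97)) if len(c)>4 else "    .    ")
        print(n,round(x,2),*row)
C=P[np.all((P>[.46,-.45,.1])&(P<[.6,-.33,.19]),axis=1)]; print(C.mean(0).round(3), C.max(0).round(3))
```

```text
[  4.7  34.6 -51.3  78.7 -70.6 -85.9] [-0.9  0.2 -3.8]
canz [ 0.002 -0.001  1.   ] base [ 0.5316 -0.3342  0.0587]
t 7.55 tcp [ 0.5332 -0.3272  0.1211] shift [0.133 0.001 0.361] dist 0.058
turn [-0.004  0.003 -0.004] deg 0.3
scene 0.4  526- 663  295- 666  295- 668  293- 671  263- 672  225- 684  655- 697  654- 703  656- 708  657- 713
scene 0.45     .      275- 284  280- 288  271- 286  211- 277  218- 260     .         .         .         .    
scene 0.5     .      279- 289  283- 290  272- 287  218- 274  251- 266     .         .         .         .    
scene 0.55  279- 290  286- 297  286- 304  298- 311  267- 309  227- 272     .         .         .         .    
scene 0.6  202- 285  228- 293  231- 300  238- 308  248- 302  225- 263     .         .         .         .    
scene 0.65     .         .         .         .         .         .         .         .         .         .    
top 0.4  709- 743  709- 741  707- 740  707- 738  709- 737  710- 735  706- 734  705- 736  702- 736  707- 734
top 0.45  244- 275  271- 286  278- 288  272- 286  246- 275     .         .         .         .         .    
top 0.5  252- 281  276- 289  280- 292  270- 287  246- 283     .         .         .         .         .    
top 0.55  269- 290  281- 298  284- 304  281- 311  271- 309  226- 271     .         .         .         .    
top 0.6  257- 285  263- 293  270- 303  278- 310  255- 305  225- 258     .         .         .         .    
top 0.65     .         .         .         .         .         .         .         .         .         .    
[ 0.528 -0.343  0.161] [ 0.577 -0.33   0.185]
```

Call:
send_rows(plan=[[[0.03, 0, 0.08], [0, 0, 0]], [[0.06, 0, 0.16], [0, 0, 0]], [[0.09, 0, 0.24], [0, 0, 0]], [[0.11, 0, 0.31], [0, 0, 0]], [[0.12, 0, 0.325], [0, 0, 0]]])

```text
time_s: 8.15
tcp_pos: [0.5334, -0.3267, 0.0664]
eef_rot: [179.9, 20.1, -95.2]
contact_force: [-0.6, 0.3, -4.1]
gripper_width: 0.0558
```

Run:
```python
from h import *
s,p,q=pose(); print(s["joints"].round(1),s["contact_force"].round(1)); 
z=q.apply([-0.3439, -0.004, -0.939]); B=p+q.apply([.0281,.0011,.0561]); print("canz",z.round(3),"base",B.round(4)); plan([p[0],p[1],p[2]-B[2]+.000],T1)
```

```text
[  3.7  40.1 -51.6  81.7 -69.6 -91.7] [-0.6  0.3 -4.1]
canz [ 0.006 -0.     1.   ] base [ 0.5316 -0.3337  0.004 ]
t 8.15 tcp [ 0.5334 -0.3267  0.0664] shift [ 0.009 -0.     0.025] dist 0.004
turn [ 0.001  0.002 -0.004] deg 0.2
```

Lower 4 mm and watch the force.

Call:
send_rows(plan=[[[0.003, 0, 0.008], [0, 0, 0]], [[0.006, 0, 0.016], [0, 0, 0]], [[0.009, 0, 0.025], [0, 0, 0]], [[0.011, 0, 0.03], [0, 0, 0]], [[0.011, 0, 0.03], [0, 0, 0]]])

```text
time_s: 8.65
tcp_pos: [0.5335, -0.3268, 0.0626]
eef_rot: [180.0, 20.0, -95.2]
contact_force: [-1.4, 1.7, 1.1]
gripper_width: 0.0559
```

Contact (+5 N). I release, then back out along the fingers.

Call:
send_rows(plan=[[[0, 0, 0], [0, 0, 0]], [[0, 0, 0], [0, 0, 0]], [[0, 0, 0], [0, 0, 0]], [[0, 0, 0], [0, 0, 0]], [[0, 0, 0], [0, 0, 0]]], jaw=0.8)

```text
time_s: 9.15
tcp_pos: [0.5335, -0.3268, 0.0626]
eef_rot: [180.0, 20.0, -95.2]
contact_force: [0.2, -0.2, 0.6]
gripper_width: 0.0783
```

Run:
```python
from h import *
s,p,q=pose(); print(s["contact_force"].round(1),s["gripper_width"],p.round(4))
p=r.capture("wrist"); save(p,"w2.png")
```

```text
[ 0.2 -0.2  0.6] 0.07825192943580507 [ 0.5335 -0.3268  0.0626]
```

View pics/w2.png

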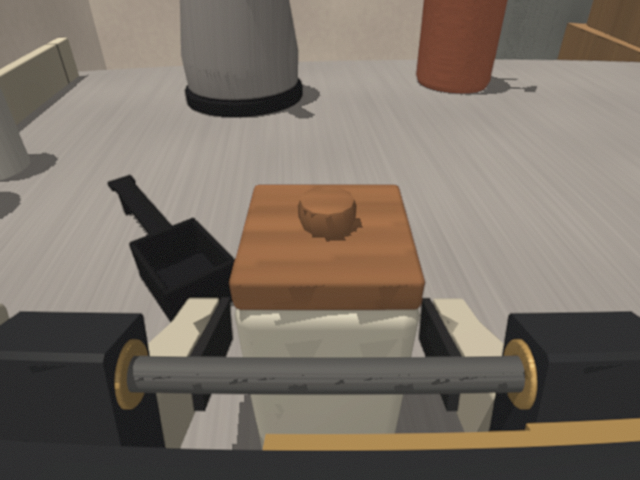

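The wrist view shows the canister standing free between open fingers (lid at (328,240)). I lift straight up.

Call:
send_rows(plan=[[[-0.08, 0, -0.15], [0, 0, 0]], [[-0.16, 0, -0.3], [0, 0, 0]], [[-0.24, 0, -0.45], [0, 0, 0]], [[-0.32, 0, -0.6], [0, 0, 0]], [[-0.42, 0, -0.78], [0, 0, 0]]])

```text
time_s: 9.7
tcp_pos: [0.5349, -0.3078, 0.1946]
eef_rot: [179.9, 20.0, -95.2]
contact_force: [1.6, -0.3, 0.6]
gripper_width: 0.0789
```

```bash
cat >> h.py <<'E'
Td=tool(-Z,-b); CAP=np.array([.5377,.3342,.150])
E
python3 - <<'E'
from h import *
s,p,q=pose(); print(s["joints"].round(1),s["contact_force"].round(1)); plan([.5,-.2,.30],Td)
E
```

```text
[  8.9  28.1 -49.2  71.8 -73.5 -77. ] [ 1.6 -0.3  0.6]
t 9.7 tcp [ 0.5349 -0.3078  0.1946] shift [-0.893  0.298 -0.421] dist 0.155
turn [-0.002 -1.555 -0.004] deg 70.0
```

Call:
send_rows(plan=[[[-0.22, 0, -0.2], [0, -0.1, 0]], [[-0.44, 0.05, -0.4], [0, -0.25, 0]], [[-0.66, 0.1, -0.5], [0, -0.42, 0]], [[-0.8, 0.2, -0.5], [0, -0.6, 0]], [[-0.89, 0.3, -0.5], [0, -0.78, 0]]])

```text
time_s: 10.2
tcp_pos: [0.4995, -0.2022, 0.3124]
eef_rot: [-179.9, 55.5, -94.9]
contact_force: [0.5, -1.1, 0.8]
gripper_width: 0.079
```

Run:
```python
from h import *
s,p,q=pose(); print(s["joints"].round(1),s["contact_force"].round(1)); plan([.5,0,.30],Td)
c=r.capture("top"); v,u=np.mgrid[0:480,0:640]; P=pts(c,np.c_[u.ravel(),v.ravel()])
C=P[np.all((P>[.46,-.40,.095])&(P<[.62,-.3,.15]),axis=1)]; print(len(C),C.mean(0).round(3),np.percentile(C,[2,98],axis=0).round(3).tolist())
```

```text
[ 18.1   5.3 -31.   33.2 -72.  -38.8] [ 0.5 -1.1  0.8]
t 10.2 tcp [ 0.4995 -0.2022  0.3124] shift [-0.692  0.114  1.154] dist 0.203
turn [ 0.    -0.766  0.001] deg 34.5
391 [ 0.531 -0.33   0.112] [[0.506, -0.357, 0.097], [0.558, -0.304, 0.123]]
```

Call:
send_rows(plan=[[[-0.18, 0, 0.25], [0, -0.18, 0]], [[-0.35, 0.05, 0.5], [0, -0.36, 0]], [[-0.5, 0.1, 0.75], [0, -0.54, 0]], [[-0.65, 0.1, 1.0], [0, -0.72, 0]], [[-0.68, 0.1, 1.0], [0, -0.766, 0]]])

```text
time_s: 10.75
tcp_pos: [0.5, -0.0173, 0.3169]
eef_rot: [-23.2, 88.9, 61.8]
contact_force: [0.7, -1.8, 0.0]
gripper_width: 0.0788
```

Run:
```python
from h import *
s,p,q=pose(); print(s["joints"].round(1),s["contact_force"].round(1)); plan(CAP+[0,0,.12],Td)
```

```text
[ 20.    1.2 -14.1  -0.8 -73.9 -24.8] [ 0.7 -1.8  0. ]
t 10.75 tcp [ 0.5    -0.0173  0.3169] shift [ 0.355 -0.042  2.351] dist 0.357
turn [-0.001  0.023  0.01 ] deg 1.1
```

Call:
send_rows(plan=[[[0, 0, 0.3], [0, 0, 0]], [[0, 0, 0.55], [0, 0.01, 0]], [[0, 0, 0.8], [0, 0.02, 0.01]], [[0, 0, 1.0], [0, 0.02, 0.01]], [[0, 0, 1.0], [0, 0.02, 0.01]]], jaw=1)

```text
time_s: 11.25
tcp_pos: [0.5132, 0.1346, 0.3186]
eef_rot: [55.6, 89.9, 140.7]
contact_force: [-0.2, 0.2, -0.1]
gripper_width: 0.0876
```

Call:
send_rows(plan=[[[0, 0, 0.3], [0, 0, 0]], [[0, 0, 0.55], [0, 0, 0]], [[0, 0, 0.8], [0, 0, 0]], [[0, 0, 0.95], [0, 0, 0]], [[0, 0, 0.95], [0, 0, 0]]])

```text
time_s: 11.75
tcp_pos: [0.5253, 0.2782, 0.3176]
eef_rot: [102.9, 89.8, -171.9]
contact_force: [-0.4, -0.7, -0.5]
gripper_width: 0.0877
```

Run:
```python
from h import *
s,p,q=pose(); print(s["joints"].round(1)); plan(CAP+[0,0,.08],Td)
c=r.capture("wrist"); save(c,"w3.png"); v,u=np.mgrid[0:480,0:640]; P=pts(c,np.c_[u.ravel(),v.ravel()])
C=P[np.all((P>[.48,.28,.158])&(P<[.6,.4,.175]),axis=1)]; print(len(C),cv2.minEnclosingCircle(C[:,:2].astype(np.float32)),np.median(C[:,2]))
m=r.trace(c,"round_cap"); print([(d["score"],d["uv"]) for d in m])
```

```text
[ 46.7  10.9  -3.1  -0.1 -76.1 -51.5]
t 11.75 tcp [0.5253 0.2782 0.3176] shift [ 0.583 -0.053  0.379] dist 0.105
turn [ 0.004 -0.001 -0.003] deg 0.2
4366 ((0.5382089018821716, 0.3327515721321106), 0.030212771147489548) 0.16301578840923436
[(0.74, [310.4, 296.7])]
```

View pics/w3.png

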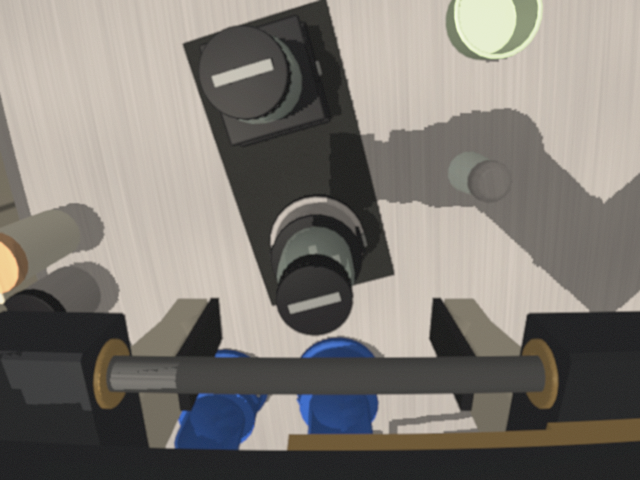

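The wrist view shows the round mill's cap at (315,297), the square one far behind at (245,72), and the blue ones under the fingers' rear. I move above it and down.

Call:
send_rows(plan=[[[0, -0.03, 0.2], [0, 0, 0]], [[0.15, -0.055, 0.37], [0, 0, 0]], [[0.35, -0.055, 0.37], [0, 0, 0]], [[0.55, -0.055, 0.37], [0, 0, 0]], [[0.55, -0.055, 0.37], [0, 0, 0]]])

```text
time_s: 12.35
tcp_pos: [0.5361, 0.3279, 0.2315]
eef_rot: [126.1, 89.4, -148.9]
contact_force: [-0.5, -0.2, -0.1]
gripper_width: 0.0877
```

Run:
```python
from h import *
plan([.538,.3335,.151],Td)
```

```text
t 12.35 tcp [0.5361 0.3279 0.2315] shift [ 0.536 -0.013  0.042] dist 0.081
turn [ 0.    -0.007 -0.01 ] deg 0.6
```

Call:
send_rows(plan=[[[0.14, -0.01, 0.04], [0, 0, -0.01]], [[0.28, -0.013, 0.042], [0, -0.007, -0.01]], [[0.41, -0.013, 0.042], [0, -0.007, -0.01]], [[0.535, -0.013, 0.042], [0, -0.007, -0.01]], [[0.535, -0.013, 0.042], [0, -0.007, -0.01]]])

```text
time_s: 12.85
tcp_pos: [0.5376, 0.332, 0.1506]
eef_rot: [144.7, 89.8, -130.3]
contact_force: [-0.4, -0.2, 0.4]
gripper_width: 0.0876
```

Run:
```python
from h import *
plan([.538,.3335,.151],Td)
```

```text
t 12.85 tcp [0.5376 0.332  0.1506] shift [-0.003 -0.002  0.01 ] dist 0.002
turn [-0.001 -0.003 -0.002] deg 0.2
```

Call:
send_rows(plan=[[[0, 0, 0.01], [0, 0, 0]], [[0, 0, 0.01], [0, 0, 0]], [[0, 0, 0.01], [0, 0, 0]], [[0, 0, 0.01], [0, 0, 0]], [[0, 0, 0.01], [0, 0, 0]]], jaw=-0.2, force=35)

```text
time_s: 13.35
tcp_pos: [0.538, 0.3337, 0.1515]
eef_rot: [155.1, 89.9, -119.9]
contact_force: [-1.0, -1.4, 4.9]
gripper_width: 0.0597
```

Run:
```python
from h import *
s,p,q=pose();print(s["gripper_width"],s["contact_force"].round(2),s["moment"].round(3),p.round(4))
```

```text
0.05970773426600091 [-0.99 -1.37  4.91] [-0.108  0.292  0.026] [0.538  0.3337 0.1515]
```

Call:
send_rows(plan=[[[0, 0, 0], [-0.04, 0, 0]], [[0, 0, 0], [-0.08, 0, 0]], [[0, 0, 0], [-0.12, 0, 0]], [[0, 0, 0], [-0.16, 0, 0]], [[0, 0, 0], [-0.2, 0, 0]]])

```text
time_s: 13.85
tcp_pos: [0.538, 0.3337, 0.1516]
eef_rot: [144.7, 89.9, -121.3]
contact_force: [0.0, -0.1, 0.5]
gripper_width: 0.0599
```

Run:
```python
from h import *
s,p,q=pose();print(s["gripper_width"],s["contact_force"].round(2),s["moment"].round(3),p.round(4)); plan(p,Td)
```

```text
0.05985392337060902 [ 0.   -0.15  0.52] [-0.042 -0.055 -0.039] [0.538  0.3337 0.1516]
t 13.85 tcp [0.538  0.3337 0.1516] shift [0. 0. 0.] dist 0.0
turn [ 0.201 -0.002 -0.001] deg 9.0
```

It turns 9° counter-clockwise with almost no moment (0.04 N m), so the thread is right-hand. I continue to 75°.

Call:
send_rows(plan=[[[0, 0, 0], [-0.14, 0, 0]], [[0, 0, 0], [-0.28, 0, 0]], [[0, 0, 0], [-0.43, 0, 0]], [[0, 0, 0], [-0.58, 0, 0]], [[0, 0, 0], [-0.73, 0, 0]]])

```text
time_s: 14.35
tcp_pos: [0.5379, 0.3337, 0.1516]
eef_rot: [112.2, 89.9, -120.6]
contact_force: [-0.2, -0.3, 1.2]
gripper_width: 0.0598
```

Run:
```python
from h import *
s,p,q=pose();print(s["gripper_width"],s["contact_force"].round(2),s["moment"].round(3)); plan(p,Td)
```

```text
0.05976589551709584 [-0.22 -0.3   1.18] [ 0.042 -0.004 -0.067]
t 14.35 tcp [0.5379 0.3337 0.1516] shift [0. 0. 0.] dist 0.0
turn [ 0.937 -0.002 -0.002] deg 42.2
```

Call:
send_rows(plan=[[[0, 0, 0], [-0.14, 0, 0]], [[0, 0, 0], [-0.28, 0, 0]], [[0, 0, 0], [-0.43, 0, 0]], [[0, 0, 0], [-0.58, 0, 0]], [[0, 0, 0], [-0.74, 0, 0]]])

```text
time_s: 14.85
tcp_pos: [0.5379, 0.3337, 0.1516]
eef_rot: [78.0, 89.9, -121.3]
contact_force: [-0.6, 0.1, 0.4]
gripper_width: 0.0597
```

Run:
```python
from h import *
s,p,q=pose();print(s["gripper_width"],s["contact_force"].round(2),s["moment"].round(3),s["joints"].round(1)); plan(p,Td)
```

```text
0.05972521714656671 [-0.6   0.12  0.4 ] [-0.051  0.006  0.038] [ 49.5  20.8 -11.9   0.  -57.4  21.3]
t 14.85 tcp [0.5379 0.3337 0.1516] shift [0. 0. 0.] dist 0.0
turn [ 1.683e+00 -1.000e-03 -3.000e-03] deg 75.8
```

Run:
```python
from h import *
save(r.capture("wrist"),"w4.png")
```

```text
(no output)
```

View pics/w4.png

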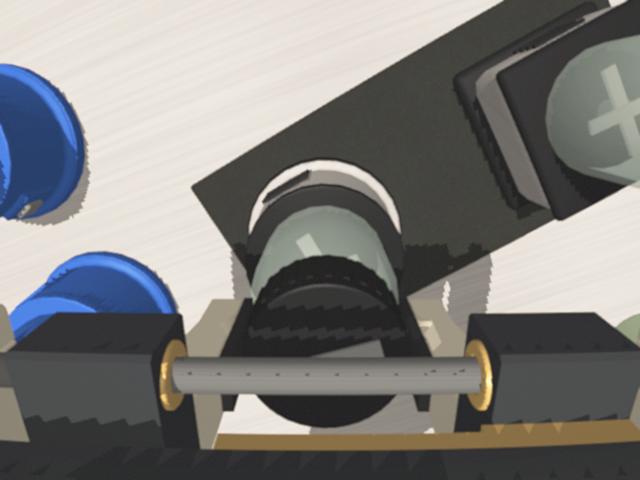

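The white bar on the cap, seen at (355,350), keeps its place relative to the fingers, so the cap turned with the hand. Now lift.

Call:
send_rows(plan=[[[-0.03, 0, 0], [0, 0, 0]], [[-0.07, 0, 0], [0, 0, 0]], [[-0.12, 0, 0], [0, 0, 0]], [[-0.18, 0, 0], [0, 0, 0]], [[-0.24, 0, 0], [0, 0, 0]]])

```text
time_s: 15.4
tcp_pos: [0.538, 0.3339, 0.1887]
eef_rot: [85.9, 89.9, -113.0]
contact_force: [0.7, -0.4, 0.4]
gripper_width: 0.0594
```

Call:
send_rows(plan=[[[-0.1, 0, 0], [0, 0, 0]], [[-0.2, 0, 0], [0, 0, 0]], [[-0.3, 0, 0], [0, 0, 0]], [[-0.35, 0, 0], [0, 0, 0]], [[-0.35, 0, 0], [0, 0, 0]]])

```text
time_s: 15.9
tcp_pos: [0.5385, 0.3343, 0.2429]
eef_rot: [-140.4, 89.9, 20.7]
contact_force: [0.0, -1.0, 0.4]
gripper_width: 0.0597
```

Call:
send_rows(plan=[[[0, 0, 0], [0, 0, 0]], [[0, 0, 0], [0, 0, 0]], [[0, 0, 0], [0, 0, 0]], [[0, 0, 0], [0, 0, 0]], [[0, 0, 0], [0, 0, 0]]])

```text
time_s: 16.4
tcp_pos: [0.5385, 0.3343, 0.2425]
eef_rot: [-154.8, 89.9, 6.4]
contact_force: [-0.7, -0.6, -1.2]
gripper_width: 0.0593
```

Run:
```python
from h import *
s,p,q=pose();print(s["gripper_width"],s["contact_force"].round(2),s["moment"].round(3),p.round(4))
c=r.capture("scene"); save(c,"s5.png",(190,120,510,360),2.4)
t=r.capture("top")
for n,d in(("scene",c),("top",t)):
    v,u=np.mgrid[0:480,0:640]; P=pts(d,np.c_[u.ravel(),v.ravel()])
    for nm,lo,hi in(("sqcap",[.52,.11,.158],[.62,.22,.18]),("can",[.46,-.40,.095],[.62,-.27,.15])):
        C=P[np.all((P>lo)&(P<hi),axis=1)]
        print(n,nm,len(C),np.array(cv2.minEnclosingCircle(C[:,:2].astype(np.float32))[0]).round(4) if len(C) else "",np.percentile(C,[2,98],axis=0).round(3).tolist() if len(C) else "")
```

```text
0.05927831344744859 [-0.66 -0.64 -1.17] [-0.008 -0.004 -0.039] [0.5385 0.3343 0.2425]
scene sqcap 353 [0.5696 0.1667] [[0.543, 0.142, 0.16], [0.597, 0.196, 0.168]]
scene can 249 [ 0.5336 -0.3306] [[0.507, -0.357, 0.096], [0.559, -0.304, 0.123]]
top sqcap 356 [0.569  0.1671] [[0.542, 0.141, 0.159], [0.596, 0.194, 0.173]]
top can 394 [ 0.5316 -0.3317] [[0.505, -0.358, 0.097], [0.558, -0.304, 0.124]]
```

View pics/s5.png

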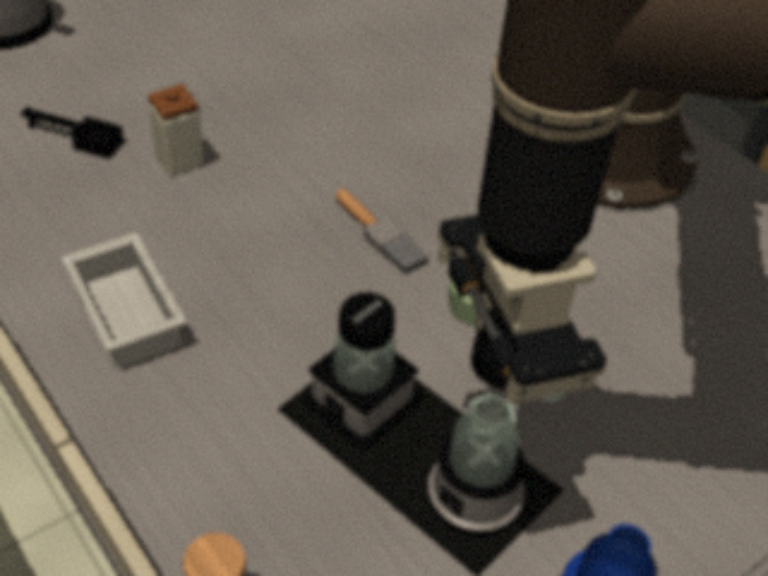

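The scene view shows the open jar at (490,410), the cap held above it between the fingers (490,355), the square mill capped (367,320) and the canister upright (175,130). Handing in.

```bash
python3 -c "
from plant import r
print(r.close_job())"
```

```text
the job is handed in; nothing more can be done
None
```

The job is handed in, and my last checks showed nothing wrong, though the hand-in gives no verdict. It took about 16.5 s of the 45 s allowed.

- **Canister:** I turned it upright in the gripper, set it down on the counter at about (0.532, -0.331) and let go. Both cameras then measured its lid at the right height for standing, and the last picture shows it upright and untouched.
- **Cap:** The first try, counter-clockwise, turned freely at under 0.07 N m, so the thread is right-hand. I turned it about 75° and lifted it 91 mm. It is held level over the jar with its lower edge about 7 cm above the mouth.
- **Other things:** The square mill's cap measures within 1–2 mm of where it started. The brush, pan, scoop and ramekin look unmoved in the last picture, but I did not measure them again. I did not look at the shaker again.

No check failed. The only disagreement was about 4 mm between views of the lying canister, and I split the difference.

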